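# Couple the wide nozzle to the toy inflator

### The arm

A 6-joint arm with a two-finger parallel gripper is mounted at the origin on the work surface. World frame = base frame: x ahead of the robot, y to its left, z up, the work surface at z = 0. Lengths are in mm, angles in rad, forces in N, time in s.
With the tool pointing down it reaches from about 300 to 775 mm from the base axis. Payload 14.6 kg.
Tool frame: the origin (TCP) lies midway between the tips of the shut fingers; the grasp point (between the pads) lies 19 mm behind it (r.hold_point_z is the distance from the TCP to the grasp point, in mm); z points along the fingers, y is the direction in which the jaws open and shut (so a half turn about z gives the same grasp; the last joint's range is limited). The gripper opens to 85 mm and grips with 20 to 120 N. Pads are 22 mm wide; open, the fingers measure 114 mm over their backs; the gripper's body (76 mm by 85 mm) begins 54 mm behind the grasp point. The pads swing forward as they close: fully open they stand 13 mm farther back than shut.
Start: joints at [-1.187, 0.3, 1.521, -0, 1.321, -0.067], TCP at [239.619, -495.048, 231.281] pointing down, gripper open.
Joint ranges: [-3.03, 3.03], [-0.79, 2.21], [0.23, 2.52], [-1.04, 4.18], [0, 3.07], [-2.55, 2.55]. Speed limits (rad/s): [2.22, 2.22, 2.57, 3.14, 3.14, 3.14].

### API

Orientations are given as a rotation vector (axis times angle).
In Python, from workcell import r, cams, finish_job gives the robot as it stands.
- The arm moves only by the tool arm_command, never from a script. Its argument "plan" is a list that holds one entry, the list of rows, each a list of 5 numbers: the shift along the world's x, y, z in m, then the turn about the world's z in degrees, then the closure, from -1 (fully open) to 1 (shut). In form: [[[tx, ty, tz, yaw, hand], ...]]. A call has 1 to 12 rows; each row is the pose to reach, as a shift and turn from the pose commanded when the call began; what a row does not reach only later rows make up. A row lasts 1/10 s, in which the tool goes at most 50 mm and 8.59 degrees, less where a joint would pass 70% of its speed; a pose out of reach is approached as far as the arm can. A call with a gripper value outside its range is refused whole. The fingers move at their own pace and stop on an object; "squeeze" is the grip in N (left out, the last holds). Time passes only in rows, so rows that repeat a pose let the fingers close. It gives the time, the measured TCP pose, the force and the opening at its end, in the units of the state.
- r.state(): the state, without advancing time (a new reading comes with each control period).
- cams.get_image(name): name is "scene" or "side" or "wrist"; returns (picture, depth): 480x640x3 uint8, blue, green, red; 480x640 float32, mm along the optical axis (not along the pixel's ray), 0 where there is no reading.
- cams.get_calibration(name): a dict with "fx", "fy", "cx", "cy" (pixels), "R" (3x3) and "t" (3): a world point X has camera coordinates R X + t; the wrist camera has in their place "mount" (4x4, takes a point from camera to tool coordinates, whose origin is the TCP and whose axes are the flange's). Camera axes: x right, y down, z forward; pixel columns grow to the right and rows downward; lengths in mm; the calibration is good to about 2 mm. A picture is of the moment at which its call begins: read the wrist's pose just before it. get_calibration takes no time and is no camera call.
- finish_job(): hands the job in, once; it reports no verdict.
The state is a dict: "time": time; "joints": joint angles; "dq": joint speeds; "effort": joint torques, N m; "position": TCP position; "orientation": TCP orientation; "wrist_force": force on the tool from outside, world axes, zero at the start; "moment": the same for the moment, N m; "gripper_width": finger opening in mm.
Only numpy, scipy, OpenCV 4.12 (cv2) and the standard library are available. Lean on these libraries where they do the work, as an engineer would, in place of code of your own. Each camera call takes 0.05 s, during which the arm holds its last target. There are 200 camera calls.

### The job

Fit the wide nozzle, not the slim one, to the inflator: stand its plug in the coupler's mouth, then pull the coupler's sleeve all the way down so that the plug drops home, and let the sleeve spring back up to lock it. Leave the slim nozzle in its rack and do not disturb the vase, the crab or the crayon box.

Things in the scene. Friction and masses are not known exactly. Their poses are not given: they have to be found in the camera images.
- wide_middle (a point): Loose nozzle to fit, 80-130 g, upright in a well of the rack. Point: on its axis in the middle of its thick grey body, 60 mm above its foot; z is its axis. Body: plain cylinder 30 mm in diameter, from 16 mm below this point to its flat top 18 mm above (dark wide bore). Below it a cone, then a grooved brass plug 22 mm in diameter. Grip the body from above.
- slim_middle (a point): The other loose nozzle, to be left in the rack: same brass plug, but body only 20 mm wide, narrowing to a spout 7 mm in diameter; top 28 mm above this point, which is 60 mm above its foot.
- rack: Fixed black rack, 60 x 150 x 26 mm (x, y, z), origin at the centre of its underside. Two wells 22 mm deep, 40 mm either side of the centre along its y axis; each nozzle may be in either. A nozzle in it has its foot 4 mm above the bench and its body clear of the rack's top; lift it 25 mm or more straight up.
- inflator: Grey inflator, 160 x 130 x 85 mm, fixed, origin at the centre of its underside. An upright quick coupler stands in the middle of its top. Sleeve up: jaws in the coupler's bore stop the plug, and pressing the plug does not open them. Sleeve down: jaws open and the plug falls 12 mm by its weight to the bore's floor. Sleeve up again: jaws close in the plug's groove.
- coupler_mouth (a point): Centre of the coupler's round rim, 157 mm above the bench; z up. Funnel 40 mm wide at the rim, narrowing over 14 mm to a bore 25 mm wide, 36 mm deep. A nozzle let go with its foot in the funnel slides down onto the jaws: foot 37 mm below the rim, wide_middle 22 mm above the rim, top 40 mm above it. When home, wide_middle is 10 mm above the rim.
- sleeve_middle (a point): Point on the sleeve's axis, 22 mm below the rim when the sleeve is up; moves with it. Sleeve: aluminium tube 54 mm in outer diameter round the coupler, from 3 to 46 mm below the rim, with a flange 66 mm wide, 5 mm high at its lower end. Grip it across its outside from above, astride the nozzle in the mouth.
- sleeve (a joint): Travel of the sleeve in m: 0 is fully up (locked), 0.016 is fully down (pulled back). A spring pushes it up with 4 N at the top and 8 N at the bottom. The jaws let the plug fall from about 0.009 to 0.013 on; the sleeve cannot come fully up unless the plug is home or is above the jaws.
- vase: Small blue ceramic vase, 72 mm wide, 100 mm high, loose, origin at the centre of its underside; z is its axis.
- crab: Red plastic toy crab, about 75 x 80 x 26 mm, loose, origin at the centre of its underside.
- crayon_box: Flat shut crayon box with a white flip top and crayons showing through it, 87 x 132 x 35 mm, loose, origin at the centre of its underside.
Mind the look-alikes: they are no part of the job. What is shaped like the part that bears wide_middle but blue is not meant.

How it is judged:
By the outcome, as a careful person would: the job done as asked, in the order asked, and still so for the second after the job is handed in, with the robot touching nothing.
It also fails if it takes over 51 s, if anything falls off the work surface, if the arm or the gripper's body presses on something with over 40 N, if the wrist force passes 120 N, or if a joint passes its speed limit or range.

## Working session

There is one attempt and no reset: what is moved stays moved. The work goes in short steps, Python scripts to look and compute and a tool call to move; the robot and the scene stay as the last step left them, time stands still between calls to the robot, and variables do not carry over. Pictures are saved under pics/ and viewed, about 8 in all and at most 12, crops included, and the job is handed in when it is done.

Besides the shell and the picture viewer there is one more tool, called after "Call:" as name(argument=value, ...), one argument or row to a line, values as JSON. arm_command: Moves the arm, as the interface text tells. Its arguments: {"type":"object","properties":{"plan":{"type":"array","items":{"type":"array","items":{"type":"array","items":{"type":"number"}}}},"squeeze":{"type":"number"}},"required":["plan"]}

```bash
mkdir -p pics; ls; cat > h.py <<'E'
import numpy as np, cv2
from scipy.spatial.transform import Rotation as Rn
from workcell import r, cams, finish_job
def grab(name):
    s=r.state(); im,d=cams.get_image(name); c=cams.get_calibration(name)
    K=np.array([[c['fx'],0,c['cx']],[0,c['fy'],c['cy']],[0,0,1]])
    if 'mount' in c:
        M=np.array(c['mount']); T=np.eye(4); T[:3,:3]=Rn.from_rotvec(s['orientation']).as_matrix(); T[:3,3]=s['position']
        W=T@M
    else:
        W=np.eye(4); W[:3,:3]=np.array(c['R']).T; W[:3,3]=-W[:3,:3]@np.array(c['t']).ravel()
    return im,d,K,W
def pts(d,K,W):
    v,u=np.mgrid[:d.shape[0],:d.shape[1]]
    p=np.stack([(u-K[0,2])/K[0,0]*d,(v-K[1,2])/K[1,1]*d,d],-1)
    return p@W[:3,:3].T+W[:3,3]
def ray(u,v,z,K,W):
    q=W[:3,:3]@np.array([(u-K[0,2])/K[0,0],(v-K[1,2])/K[1,1],1]); return W[:3,3]+q*(z-W[2,3])/q[2]
def proj(X,K,W):
    c=W[:3,:3].T@(np.array(X)-W[:3,3]); return (K@c)[:2]/c[2]
E
python3 - <<'E'
from h import *
a=[grab(n) for n in ('scene','side')]
for n,x in zip(('scene','side'),a):
    cv2.imwrite(f'pics/{n}0.png',x[0]); np.savez(f'{n}0.npz',im=x[0],d=x[1],K=x[2],W=x[3]); print(n,x[3].round(2).tolist())
print(r.state(), r.hold_point_z)
E
```

```text
pics
scene [[0.11, 0.84, -0.53, 1040.64], [0.99, -0.09, 0.07, -42.09], [0.01, -0.54, -0.84, 858.73], [0.0, 0.0, 0.0, 1.0]]
side [[-1.0, -0.03, 0.01, 551.68], [-0.03, 0.7, -0.72, 686.61], [0.01, -0.72, -0.7, 771.77], [0.0, 0.0, 0.0, 1.0]]
{'time': 0.1, 'joints': array([-1.18662006e+00,  3.00411466e-01,  1.52154145e+00, -1.09257730e-05,
        1.32068343e+00, -6.65888087e-02]), 'dq': array([ 0.00011139, -0.00252247, -0.00345594, -0.00065613,  0.00035655,
       -0.00093823]), 'effort': array([ 6.46977987e-04, -5.44377100e+01, -3.62370980e+01, -8.90990032e-05,
        3.05627720e-03,  5.59987018e-05]), 'position': array([ 239.52993016, -494.86331034,  230.77078909]), 'orientation': array([-3.06113383e+00, -7.01854959e-01,  2.75564547e-04]), 'wrist_force': array([-0.34304876,  0.09941394, -0.07336588]), 'moment': array([-0.04120818,  0.00193605, -0.06860329]), 'gripper_width': 85.47629731652464} 18.700000000000003
```

View pics/scene0.png

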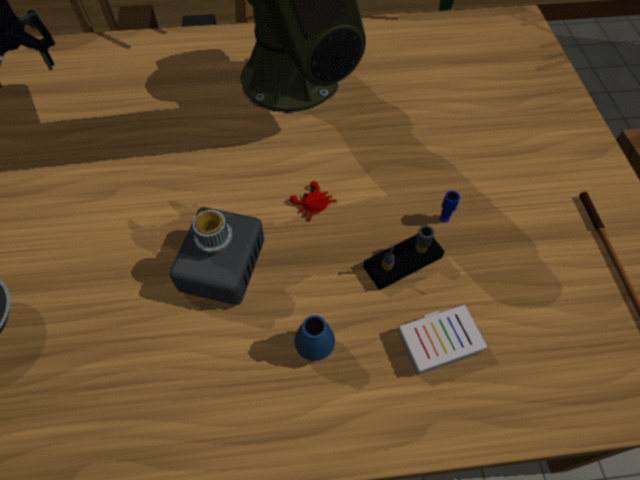

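View pics/side0.png

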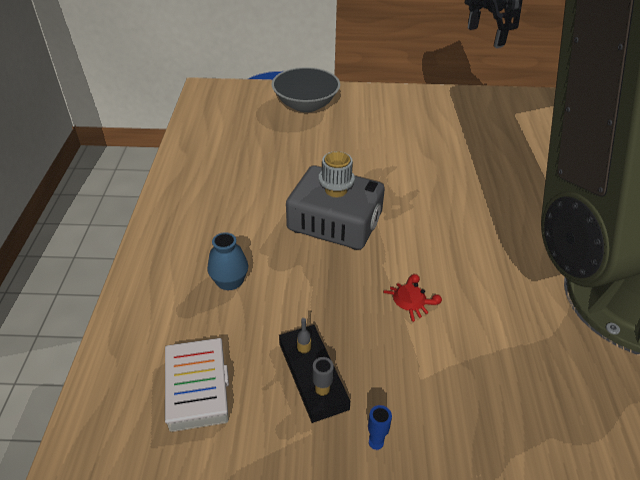

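The scene view shows the rack at about (404,260). Its wide grey nozzle is at (425,238) and the slim spouted nozzle at (388,260). A blue look-alike stands alone at (449,205). The coupler is on the inflator at (210,222), the crab at (315,200), the vase at (315,338) and the crayon box at (442,338). In the side view, the wide nozzle is at (322,372), the slim one at (304,337), the blue one at (379,425) and the coupler at (337,160). The grey one at (425,238) / (322,372) fits "wide_middle": thick grey body, wide dark bore and brass plug, standing in the rack.

```bash
python3 - <<'E'
from h import *
crops=[]
for n,b,cb,c2 in (('scene',(405,220,445,260),(190,205,235,250),(360,185,470,290)),('side',(305,350,340,400),(315,145,362,195),(260,300,410,460))):
    f=np.load(n+'0.npz'); im,d,K,W=f['im'],f['d'],f['K'],f['W']; P=pts(d,K,W)
    for nm,bb,zr in (('noz',b,(74,90)),('coup',cb,(150,164)),('flange',cb,(110,122))):
        Q=P[bb[1]:bb[3],bb[0]:bb[2]].reshape(-1,3); Q=Q[(Q[:,2]>zr[0])&(Q[:,2]<zr[1])]
        if len(Q)>5:
            (c,rad)=cv2.minEnclosingCircle(Q[:,:2].astype(np.float32)); print(n,nm,len(Q),'mec',np.round(c,1),round(rad,1),'mean',Q.mean(0).round(1),'zmax',np.percentile(Q[:,2],95).round(1))
    # dark bore of wide nozzle, top z=82
    g=cv2.cvtColor(im,cv2.COLOR_BGR2GRAY)
    x0,y0,x1,y1=c2; c=cv2.resize(im[y0:y1,x0:x1],None,fx=4,fy=4,interpolation=cv2.INTER_CUBIC)[:600,:400]; crops.append(cv2.copyMakeBorder(c,0,600-c.shape[0],0,400-c.shape[1],cv2.BORDER_CONSTANT))
    print(n,'objs z>15 xy');
    for nm,m in (('red',(im[...,2]>120)&(im[...,1]<50)),('blue',(im[...,0]>im[...,2]*1.8)&(im[...,0]>50)&(P[...,2]>10)),('black',(im.max(-1)<40)&(P[...,2]>20)&(P[...,2]<32)&(P[...,0]>350))):
        nn,l,st,ce=cv2.connectedComponentsWithStats(m.astype(np.uint8))
        for i in range(1,nn):
            if st[i,4]>60:
                Q=P[l==i]; print(nm,ce[i].round(),Q.mean(0).round(),np.round(cv2.minAreaRect(Q[:,:2].astype(np.float32)),1) if 0 else cv2.minAreaRect(Q[:,:2].astype(np.float32)))
cv2.imwrite('pics/c1.png',np.hstack(crops))
E
```

```text
scene noz 203 mec [553.5 214.9] 15.8 mean [556.1 214.3  81.8] zmax 85.2
scene coup 450 mec [ 541.3 -175.5] 28.8 mean [ 540.5 -175.2  154.9] zmax 158.8
scene flange 301 mec [ 541.3 -175.2] 33.6 mean [ 553.5 -171.3  117.1] zmax 121.1
scene objs z>15 xy
red [315. 194.] [397.  23.  20.] ((387.3195495605469, 17.63933563232422), (51.838584899902344, 40.50812530517578), 11.565585136413574)
blue [452. 199.] [481. 286.  76.] ((477.3988342285156, 286.3894348144531), (25.65267562866211, 27.838642120361328), 60.910316467285156)
blue [321. 339.] [741.  -4.  79.] ((874.7279663085938, -11.761274337768555), (51.87916564941406, 333.3094482421875), 88.48924255371094)
black [402. 259.] [578. 173.  26.] ((570.490966796875, 178.31809997558594), (61.02789306640625, 150.1331787109375), 22.821243286132812)
black [213. 297.] [ 618. -191.   26.] ((616.87646484375, -194.119384765625), (120.79132080078125, 25.492202758789062), 83.02465057373047)
side noz 355 mec [554.4 217.8] 15.7 mean [554.3 219.7  82.3] zmax 85.1
side coup 386 mec [ 541.8 -173.2] 30.2 mean [ 541.1 -170.2  155. ] zmax 159.4
side flange 266 mec [ 541.4 -172.6] 34.2 mean [ 541.1 -154.5  117. ] zmax 120.7
side objs z>15 xy
red [414. 298.] [403.  32.  20.] ((483.1944580078125, 327.89019775390625), (726.60009765625, 74.43602752685547), 73.34223175048828)
blue [225. 262.] [723.  15.  75.] ((655.2095947265625, 332.56085205078125), (61.50152587890625, 735.1884765625), 11.517748832702637)
blue [195. 390.] [738. 236.  36.] ((738.14990234375, 235.6182403564453), (58.43587875366211, 5.2618408203125), 13.210293769836426)
blue [379. 426.] [478. 298.  66.] ((519.3314208984375, 478.97467041015625), (419.2654113769531, 29.266923904418945), 77.15184783935547)
black [313. 373.] [570. 191.  27.] ((569.7012329101562, 181.4840850830078), (61.12344741821289, 151.30267333984375), 23.366912841796875)
```

View pics/c1.png

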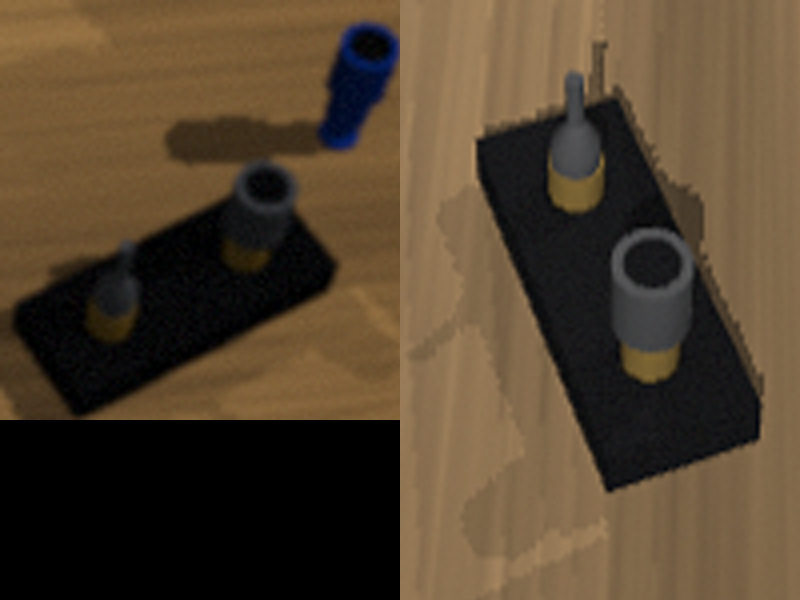

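The crop confirms it: the wide grey nozzle with the open bore is at about (554,216.5), top z ≈ 82 as expected. That is one of the two wells of the rack, which is centred at (570,180) with yaw 23°. The coupler is at about (541.4,-174). The first move takes the gripper above the nozzle.

Call:
arm_command(
  plan=[
    [[0.314, 0.711, 0.02, 87, -1], [0.314, 0.711, 0.02, 87, -1], [0.314, 0.711, 0.02, 87, -1], [0.314, 0.711, 0.02, 87, -1], [0.314, 0.711, 0.02, 87, -1], [0.314, 0.711, 0.02, 87, -1], [0.314, 0.711, 0.02, 87, -1], [0.314, 0.711, 0.02, 87, -1], [0.314, 0.711, 0.02, 87, -1], [0.314, 0.711, 0.02, 87, -1], [0.314, 0.711, 0.02, 87, -1], [0.314, 0.711, 0.02, 87, -1]],
  ],
  squeeze=40,
)

```text
time: 1.3
position: [482.3, 55.8, 246.7]
orientation: [-1.736, -2.618, 0.0]
wrist_force: [1.0, -0.7, -0.2]
gripper_width: 85.3
```

Call:
arm_command(
  plan=[
    [[0.072, 0.161, 0, 0, -1], [0.072, 0.161, 0, 0, -1], [0.072, 0.161, 0, 0, -1], [0.072, 0.161, 0, 0, -1], [0.072, 0.161, 0, 0, -1], [0.072, 0.161, 0, 0, -1], [0.072, 0.161, 0, 0, -1]],
  ],
)

```text
time: 2.0
position: [553.7, 213.8, 246.7]
orientation: [-1.739, -2.616, 0.001]
wrist_force: [-0.6, 0.2, -0.4]
gripper_width: 85.6
```

```bash
python3 - <<'E'
from h import *
print({k:np.round(v,3) for k,v in r.state().items() if k in('time','position','joints')})
im,d,K,W=grab('wrist'); np.savez('w1.npz',im=im,d=d,K=K,W=W); P=pts(d,K,W)
print(proj([554,216.5,82],K,W), W[:3,3])
near=np.hypot(P[...,0]-554,P[...,1]-216.5)<35
m=near&(P[...,2]>76)&(P[...,2]<88); Q=P[m]; print(len(Q), cv2.minEnclosingCircle(Q[:,:2].astype(np.float32)) if len(Q) else '', Q[:,2].mean() if len(Q) else '')
cv2.imwrite('pics/w1.png',im)
E
```

```text
{'time': np.float64(2.0), 'joints': array([ 0.307,  0.387,  1.369, -0.   ,  1.386, -0.091]), 'position': array([553.714, 213.797, 246.672])}
[318.90697455 219.66881271] [523.26947319 288.96466395 389.96901476]
1075 ((555.3290405273438, 216.8920135498047), 14.917728424072266) 82.75099366378156
```

View pics/w1.png

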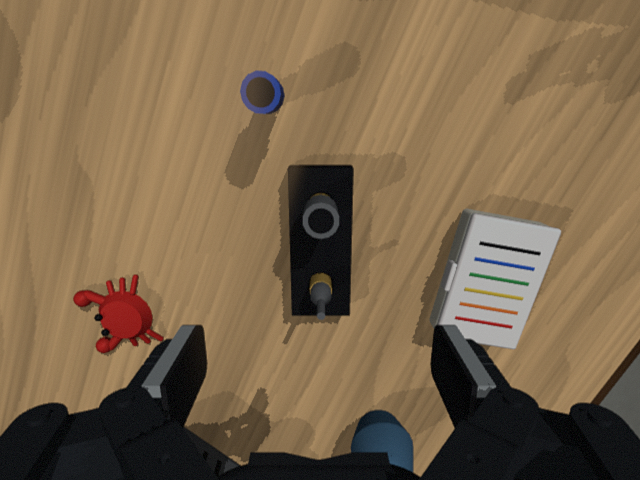

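The wrist view shows the grey ring of the nozzle at (320,219), centred between the pads at u ≈ 318. The crab, box and vase are clear of the fingers. The nozzle centre comes out at (555.3,216.9), radius 14.9, z 82.7, which agrees with the given sizes. Next I descend to TCP z 48 and close.

Call:
arm_command(
  plan=[
    [[0.0015, 0.003, -0.05, 0, -1], [0.0015, 0.003, -0.1, 0, -1], [0.0015, 0.003, -0.14, 0, -1], [0.0015, 0.003, -0.17, 0, -1], [0.0015, 0.003, -0.19, 0, -1], [0.0015, 0.003, -0.1985, 0, -1], [0.0015, 0.003, -0.1985, 0, -1], [0.0015, 0.003, -0.1985, 0, -1]],
  ],
  squeeze=40,
)

```text
time: 2.85
position: [556.0, 217.5, 49.5]
orientation: [1.738, 2.616, 0.002]
wrist_force: [-0.8, 0.0, -0.4]
gripper_width: 85.4
```

Call:
arm_command(
  plan=[
    [[0, 0, 0, 0, 1], [0, 0, 0, 0, 1], [0, 0, 0, 0, 1], [0, 0, 0, 0, 1], [0, 0, 0, 0, 1], [0, 0, 0, 0, 1], [0, 0, 0, 0, 1], [0, 0, 0, 0, 1], [0, 0, 0, 0, 1], [0, 0, 0, 0, 1]],
  ],
)

```text
time: 3.85
position: [555.5, 217.7, 48.6]
orientation: [1.738, 2.617, 0.0]
wrist_force: [-3.4, -0.7, 5.4]
gripper_width: 29.1
```

Call:
arm_command(
  plan=[
    [[0, 0, 0.01, 0, 1], [0, 0, 0.025, 0, 1], [0, 0, 0.04, 0, 1], [0, 0, 0.08, 0, 1], [0, 0, 0.12, 0, 1], [0, 0, 0.16, 0, 1], [0, 0, 0.19, 0, 1], [0, 0, 0.19, 0, 1], [0, 0, 0.19, 0, 1]],
  ],
)

```text
time: 4.75
position: [555.4, 217.6, 239.2]
orientation: [1.737, 2.616, 0.002]
wrist_force: [-0.0, 0.4, -1.6]
gripper_width: 29.3
```

Call:
arm_command(
  plan=[
    [[-0.001, -0.03, 0, -4, 1], [-0.002, -0.07, 0, -7, 1], [-0.004, -0.11, 0, -11, 1], [-0.005, -0.15, 0, -15, 1], [-0.007, -0.19, 0, -19, 1], [-0.008, -0.23, 0, -23, 1], [-0.01, -0.27, 0, -27, 1], [-0.011, -0.31, 0, -31, 1], [-0.012, -0.345, 0, -35, 1], [-0.013, -0.375, 0, -38, 1], [-0.014, -0.392, 0, -39, 1], [-0.014, -0.392, 0, -39, 1]],
  ],
)

```text
time: 5.95
position: [540.9, -175.7, 237.2]
orientation: [-2.512, -1.884, 0.002]
wrist_force: [0.1, 0.8, -0.2]
gripper_width: 29.1
```

```bash
python3 - <<'E'
from h import *
s=r.state(); print({k:np.round(v,2) for k,v in s.items() if k in('time','position','orientation','gripper_width')}); tp=s['position']
cr=[]
for n in ('scene','side','wrist'):
    im,d,K,W=grab(n); P=pts(d,K,W)
    for nm,z0,z1,R,e in (('flange',112,121,45,0),('noztop',205,275,45,0),('rim',148,160,40,0)):
        m=(np.hypot(P[...,0]-541.4,P[...,1]+174)<R)&(P[...,2]>z0)&(P[...,2]<z1)
        if nm=='noztop': m&=(np.hypot(P[...,0]-tp[0],P[...,1]-tp[1])<17)
        Q=P[m]
        if len(Q)>10: print(n,nm,len(Q),cv2.minEnclosingCircle(Q[:,:2].astype(np.float32)),Q[:,2].min().round(1),Q[:,2].max().round(1))
    u,v=proj([541,-174,190],K,W).round().astype(int); a=im[max(v-60,0):v+60,max(u-55,0):u+55]
    cr.append(cv2.resize(a,(262,290)))
    ux=ray(u,v,157,K,W)
cv2.imwrite('pics/c2.png',np.hstack(cr))
E
```

```text
{'time': np.float64(5.95), 'position': array([ 540.91, -175.75,  237.22]), 'orientation': array([-2.51, -1.88,  0.  ]), 'gripper_width': np.float64(29.08)}
scene flange 305 ((541.8995361328125, -175.32066345214844), 33.86427688598633) 112.2 120.6
scene noztop 306 ((541.0753784179688, -174.6730499267578), 16.389204025268555) 210.8 274.0
scene rim 481 ((541.3017578125, -175.38388061523438), 28.557836532592773) 148.1 159.5
side flange 247 ((541.8572998046875, -171.5713348388672), 34.40840148925781) 112.3 120.8
side noztop 510 ((541.2538452148438, -175.2527313232422), 16.509414672851562) 205.1 274.6
side rim 432 ((539.6322631835938, -172.65750122070312), 29.50572395324707) 148.0 159.9
wrist flange 1762 ((542.1790771484375, -173.98660278320312), 33.561553955078125) 112.1 121.0
wrist noztop 9116 ((541.3671875, -175.31927490234375), 16.928686141967773) 210.8 275.0
wrist rim 3226 ((542.1596069335938, -174.26278686523438), 27.846195220947266) 148.0 159.6
```

View pics/c2.png

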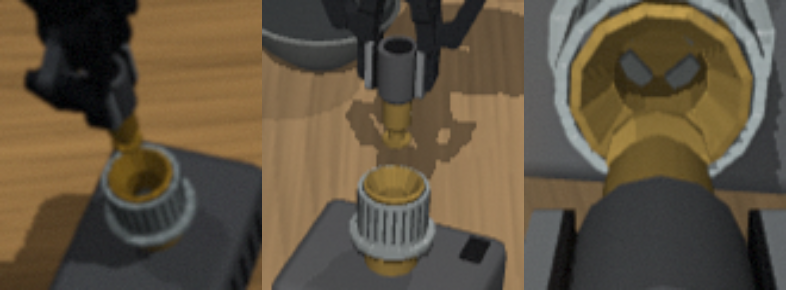

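The crops show the nozzle hanging upright in the pads, and the coupler's funnel just ahead with its two jaws closed. Wrist-camera circles put the coupler at (542.1,-174.1), so I shift by about (+1,+1.5) mm and lower in two steps.

Call:
arm_command(
  plan=[
    [[0.001, 0.0015, 0, 0, 1], [0.001, 0.0015, -0.02, 0, 1], [0.001, 0.0015, -0.04, 0, 1], [0.001, 0.0015, -0.047, 0, 1], [0.001, 0.0015, -0.047, 0, 1], [0.001, 0.0015, -0.047, 0, 1]],
  ],
)

```text
time: 6.7
position: [542.8, -172.6, 192.2]
orientation: [2.511, 1.887, 0.001]
wrist_force: [0.0, 0.9, -1.2]
gripper_width: 29.0
```

Call:
arm_command(
  plan=[
    [[0, 0, -0.004, 0, 1], [0, 0, -0.008, 0, 1], [0, 0, -0.012, 0, 1], [0, 0, -0.016, 0, 1], [0, 0, -0.016, 0, 1]],
  ],
)

```text
time: 7.2
position: [542.2, -172.8, 174.5]
orientation: [-2.511, -1.886, 0.001]
wrist_force: [0.2, -0.7, -2.2]
gripper_width: 28.9
```

Call:
arm_command(
  plan=[
    [[0, -0.001, -0.002, 0, 1], [0, -0.001, -0.005, 0, 1], [0, -0.001, -0.007, 0, 1], [0, -0.001, -0.007, 0, 1], [0, -0.001, -0.007, 0, 1]],
  ],
)

```text
time: 7.7
position: [542.4, -173.9, 168.2]
orientation: [-2.512, -1.887, -0.0]
wrist_force: [-0.4, -0.3, -1.1]
gripper_width: 28.9
```

Forces are low and the foot is about 33 mm below the rim, so I open, let it settle and rise.

Call:
arm_command(
  plan=[
    [[0, 0, 0, 0, 0.2], [0, 0, 0, 0, -0.2], [0, 0, 0, 0, -1], [0, 0, 0, 0, -1], [0, 0, 0, 0, -1], [0, 0, 0, 0, -1], [0, 0, 0, 0, -1], [0, 0, 0, 0, -1], [0, 0, 0.03, 0, -1], [0, 0, 0.07, 0, -1], [0, 0, 0.09, 0, -1], [0, 0, 0.09, 0, -1]],
  ],
)

```text
time: 8.9
position: [543.2, -174.2, 261.5]
orientation: [2.508, 1.884, 0.004]
wrist_force: [-0.4, -0.2, -1.8]
gripper_width: 85.1
```

```bash
cat > look.py <<'E'
from h import *
import sys
s=r.state(); print({k:np.round(v,2) for k,v in s.items() if k in('time','position','orientation','gripper_width')})
cr=[]
for n in ('scene','side','wrist'):
    im,d,K,W=grab(n); P=pts(d,K,W); rr=np.hypot(P[...,0]-542,P[...,1]+174)
    m=(rr<24)&(P[...,2]>165)&(P[...,2]<205)
    if m.sum()>20:
        zt=np.percentile(P[m][:,2],97); Q=P[m&(P[...,2]>zt-6)]
        print(n,'top z',zt.round(1),'z max',P[m][:,2].max().round(1),len(Q),cv2.minEnclosingCircle(Q[:,:2].astype(np.float32)))
    for nm,R,z0,z1 in (('sleeve top',33,120,162),('flange',45,85.5,122)):
        m=(rr<R)&(rr>(24 if nm[0]=='s' else 28.5))&(P[...,2]>z0)&(P[...,2]<z1)
        if m.sum()>20: print('  ',nm,np.percentile(P[m][:,2],[50,90,97]).round(1),cv2.minEnclosingCircle(P[m][:,:2].astype(np.float32)))
    u,v=proj([541,-174,160],K,W).round().astype(int); k=60 if n!='wrist' else 110
    cr.append(cv2.resize(im[max(v-k,0):v+k,max(u-k,0):u+k],(266,266),interpolation=cv2.INTER_CUBIC))
cv2.imwrite(f'pics/{sys.argv[1]}.png',np.hstack(cr))
E
python3 look.py c3
```

```text
{'time': np.float64(8.9), 'position': array([ 543.25, -174.16,  261.48]), 'orientation': array([2.51, 1.88, 0.  ]), 'gripper_width': np.float64(85.06)}
scene top z 199.8 z max 200.8 231 ((541.3331298828125, -174.96685791015625), 15.775707244873047)
   sleeve top [141.6 154.6 155.8] ((541.3115234375, -174.98712158203125), 28.247947692871094)
   flange [ 87.1 117.1 118.2] ((542.2244262695312, -173.8015594482422), 44.805484771728516)
side top z 200.1 z max 201.0 161 ((540.5537719726562, -173.6879425048828), 16.311901092529297)
   sleeve top [140.8 154.8 156.3] ((542.1138916015625, -171.8874969482422), 29.65045928955078)
   flange [ 87.6 117.6 118.9] ((542.0523071289062, -173.9654541015625), 44.937713623046875)
wrist top z 199.7 z max 200.8 2170 ((542.4655151367188, -174.4010467529297), 15.293163299560547)
   sleeve top [153.6 155.2 155.7] ((542.2003784179688, -174.013671875), 27.83744239807129)
   flange [ 86.5 117.  117.5] ((541.9922485351562, -173.98184204101562), 44.980873107910156)
```

View pics/c3.png

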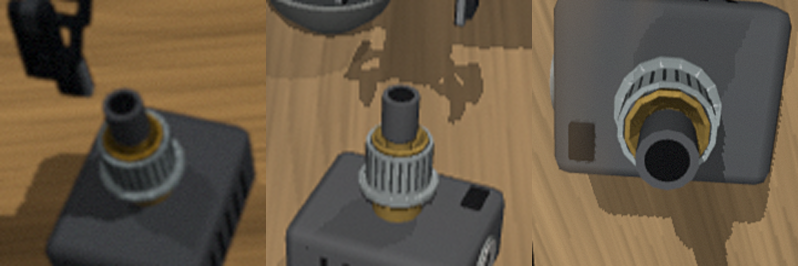

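The nozzle stands upright in the mouth with its top at about 198–200, against 197 expected on the jaws. The sleeve is up, with its top at about 155. I'll grip the upper 10–11 mm of the sleeve (TCP z ≈ 139) so that the gripper's body stays clear of the nozzle top through the pull.

Call:
arm_command(
  plan=[
    [[-0.001, 0, -0.03, 0, -1], [-0.001, 0, -0.06, 0, -1], [-0.001, 0, -0.09, 0, -1], [-0.001, 0, -0.11, 0, -1], [-0.001, 0, -0.1225, 0, -1], [-0.001, 0, -0.1225, 0, -1], [-0.001, 0, -0.1225, 0, -1], [-0.001, 0, -0.1225, 0, -1]],
  ],
  squeeze=70,
)

```text
time: 9.85
position: [541.9, -174.0, 136.8]
orientation: [2.511, 1.886, 0.001]
wrist_force: [0.2, 0.7, -0.4]
gripper_width: 85.2
```

Call:
arm_command(
  plan=[
    [[0, 0, 0, 0, 1], [0, 0, 0, 0, 1], [0, 0, 0, 0, 1], [0, 0, 0, 0, 1], [0, 0, 0, 0, 1], [0, 0, 0, 0, 1], [0, 0, 0, 0, 1]],
  ],
)

```text
time: 10.55
position: [541.1, -173.8, 136.0]
orientation: [-2.511, -1.886, 0.001]
wrist_force: [-5.5, 1.5, 3.6]
gripper_width: 51.9
```

The gripper settled at z 136, about 3 mm low. That would leave no margin above the nozzle, so I regrip 3.5 mm higher.

Call:
arm_command(
  plan=[
    [[0, 0, 0, 0, -0.6], [0, 0, 0, 0, -0.6], [0, 0, 0, 0, -0.6], [0.0005, 0, 0.0035, 0, -0.6], [0.0005, 0, 0.0035, 0, -0.6], [0.0005, 0, 0.0035, 0, 1], [0.0005, 0, 0.0035, 0, 1], [0.0005, 0, 0.0035, 0, 1], [0.0005, 0, 0.0035, 0, 1], [0.0005, 0, 0.0035, 0, 1], [0.0005, 0, 0.0035, 0, 1], [0.0005, 0, 0.0035, 0, 1]],
  ],
)

```text
time: 11.75
position: [541.2, -173.7, 139.1]
orientation: [-2.511, -1.886, 0.002]
wrist_force: [-8.7, 2.3, 3.8]
gripper_width: 51.8
```

Call:
arm_command(
  plan=[
    [[0, 0, -0.003, 0, 1], [0, 0, -0.006, 0, 1], [0, 0, -0.009, 0, 1], [0, 0, -0.011, 0, 1], [0, 0, -0.011, 0, 1]],
  ],
  squeeze=80,
)

```text
time: 12.25
position: [541.2, -173.6, 128.1]
orientation: [-2.511, -1.886, 0.002]
wrist_force: [-8.5, 3.4, 6.5]
gripper_width: 50.9
```

The upward force of 6.5 N matches the spring at about 11 mm of travel, so the grip holds. Now the rest of the pull.

Call:
arm_command(
  plan=[
    [[0, 0, -0.001, 0, 1], [0, 0, -0.002, 0, 1], [0, 0, -0.003, 0, 1], [0, 0, -0.004, 0, 1], [0, 0, -0.005, 0, 1], [0, 0, -0.0055, 0, 1], [0, 0, -0.0055, 0, 1], [0, 0, -0.0055, 0, 1], [0, 0, -0.0055, 0, 1]],
  ],
)

```text
time: 13.15
position: [541.4, -173.7, 124.7]
orientation: [-2.511, -1.887, 0.001]
wrist_force: [-16.7, 5.9, 23.8]
gripper_width: 51.0
```

```bash
python3 look.py c4
```

```text
{'time': np.float64(13.15), 'position': array([ 541.39, -173.73,  124.7 ]), 'orientation': array([-2.51, -1.89,  0.  ]), 'gripper_width': np.float64(50.96)}
scene top z 202.1 z max 204.8 18 ((545.9434814453125, -169.91854858398438), 22.492713928222656)
   sleeve top [136.1 155.  159.8] ((544.8817138671875, -166.66067504882812), 31.705137252807617)
   flange [ 87.1 100.9 102.2] ((541.9856567382812, -174.0134735107422), 44.954097747802734)
side top z 203.2 z max 204.9 43 ((545.650146484375, -160.33055114746094), 17.219058990478516)
   sleeve top [134.4 154.3 160. ] ((543.706787109375, -168.0653839111328), 31.659231185913086)
   flange [ 88.1 104.1 116.3] ((541.8599243164062, -173.97119140625), 44.88964080810547)
wrist top z 204.4 z max 205.0 3027 ((546.5487060546875, -158.51809692382812), 17.644392013549805)
   sleeve top [138.6 157.2 160.6] ((543.5809936523438, -168.4619140625), 31.58378791809082)
   flange [ 86.3 100.9 101.3] ((541.9981079101562, -173.97857666015625), 44.994606018066406)
```

View pics/c4.png

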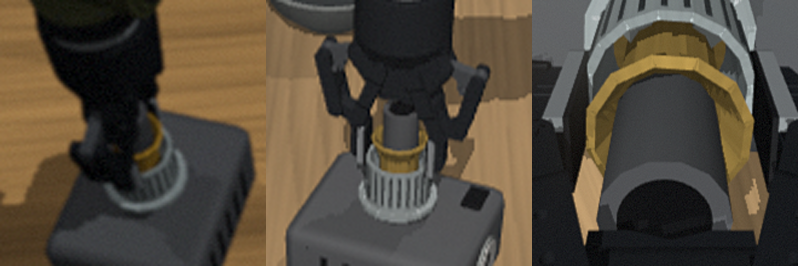

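```bash
python3 - <<'E'
from h import *
print(r.state()['wrist_force'].round(1))
for n in ('wrist','side'):
    im,d,K,W=grab(n); P=pts(d,K,W); rr=np.hypot(P[...,0]-542,P[...,1]+174)
    m=(rr<17)&(P[...,2]>160)&(P[...,2]<203); print(n,np.histogram(P[m][:,2],np.arange(160,205,3)))
E
```

```text
[-16.9   5.3  24.9]
wrist (array([ 444,  479,  506,  547,  580,  643,  692,  740, 5383,  203,    0,
          0,  281, 1113]), array([160, 163, 166, 169, 172, 175, 178, 181, 184, 187, 190, 193, 196,
       199, 202]))
side (array([12, 20, 21, 19, 17, 21, 20, 18, 70, 39,  1,  0,  3, 19]), array([160, 163, 166, 169, 172, 175, 178, 181, 184, 187, 190, 193, 196,
       199, 202]))
```

The flange went from z 117 to 101, a 16 mm travel, so the sleeve is fully down. The nozzle top is at 184–187, against 185 expected when home, so the plug dropped. Now I let the sleeve come back up, open and rise.

Call:
arm_command(
  plan=[
    [[0, 0, 0.003, 0, 1], [0, 0, 0.006, 0, 1], [0, 0, 0.009, 0, 1], [0, 0, 0.012, 0, 1], [0, 0, 0.014, 0, 1], [0, 0, 0.014, 0, 1], [0, 0, 0.014, 0, 0.1], [0, 0, 0.014, 0, -0.5], [0, 0, 0.014, 0, -1], [0, 0, 0.014, 0, -1], [0, 0, 0.014, 0, -1], [0, 0, 0.014, 0, -1]],
  ],
)

```text
time: 14.6
position: [542.0, -173.9, 136.7]
orientation: [2.512, 1.887, 0.0]
wrist_force: [-0.2, 0.9, 0.0]
gripper_width: 85.1
```

Call:
arm_command(
  plan=[
    [[0, 0, 0.02, 0, -1], [0, 0, 0.06, 0, -1], [0, 0, 0.1, 0, -1], [0, 0, 0.14, 0, -1], [0, 0, 0.14, 0, -1], [0, 0, 0.14, 0, -1]],
  ],
)

```text
time: 15.2
position: [542.0, -173.9, 277.0]
orientation: [2.511, 1.886, 0.001]
wrist_force: [-0.5, -0.0, -1.3]
gripper_width: 85.1
```

```bash
python3 look.py c5; python3 -c "
from h import *
im=grab('scene')[0]; cv2.imwrite('pics/s2.png',im)"
```

```text
{'time': np.float64(15.2), 'position': array([ 542.01, -173.91,  277.03]), 'orientation': array([2.51, 1.89, 0.  ]), 'gripper_width': np.float64(85.12)}
scene top z 187.7 z max 188.9 222 ((541.0819091796875, -173.6660614013672), 16.349750518798828)
   sleeve top [142.  154.9 156.3] ((542.7224731445312, -174.9727783203125), 29.339754104614258)
   flange [ 87.2 117.1 118.3] ((542.1965942382812, -173.78668212890625), 44.85837936401367)
side top z 188.5 z max 189.5 154 ((541.5191650390625, -172.01939392089844), 17.980854034423828)
   sleeve top [140.9 154.9 156.5] ((542.6508178710938, -172.13059997558594), 29.916370391845703)
   flange [ 87.7 117.7 118.9] ((541.9922485351562, -173.45416259765625), 44.70984649658203)
wrist top z 187.2 z max 188.5 1726 ((541.66845703125, -173.8365478515625), 15.151572227478027)
   sleeve top [153.8 155.2 155.7] ((542.21728515625, -173.99252319335938), 27.82101821899414)
   flange [ 86.5 117.  117.6] ((541.980712890625, -173.97213745117188), 44.973392486572266)
```

View pics/c5.png

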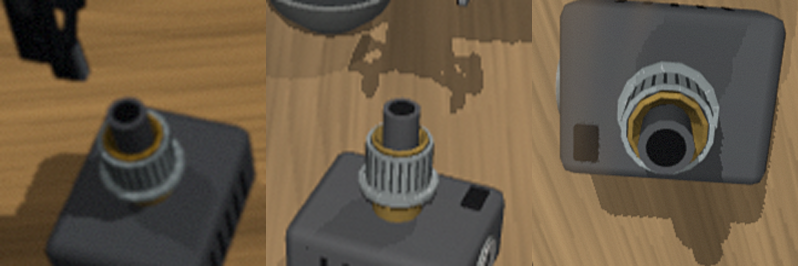

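View pics/s2.png

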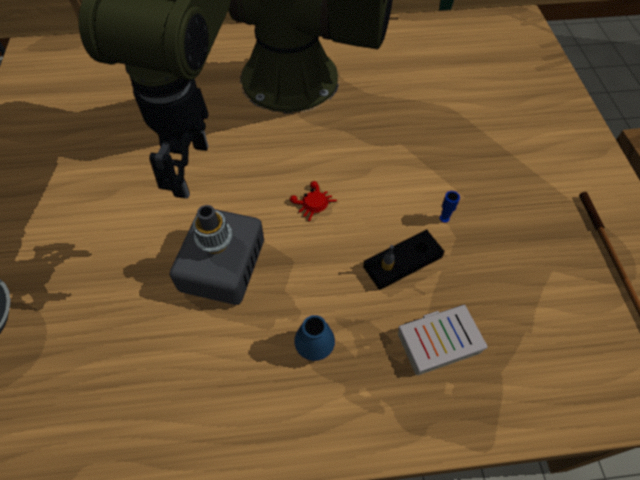

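The nozzle top fell 12.5 mm (199.7 to 187.2). The sleeve is back up, with its flange at 117.0 and top at 155.2, the same as before the pull. The slim nozzle, vase, crab, crayon box and blue look-alike have not moved in the scene view. Handing in.

```bash
python3 -c "
from workcell import finish_job; print(finish_job())"
```

```text
the job is handed in; nothing more can be done
None
```

The wide nozzle is fitted and locked in the inflator's coupler, and the job was handed in after about 15 s of robot time. I stood its plug in the mouth, pulled the sleeve the full 16 mm down, saw the plug drop, then let the sleeve come back up and withdrew.

**Last checks:**
- **Nozzle height:** its top fell 12.5 mm, from z 199.7 to 187.2, against 12 mm expected. The depth readings run about 2 mm high throughout.
- **Sleeve:** it is fully up again, with its flange at 117.0, the same as before the pull.
- **Forces:** the wrist force read at most about 30 N, when the sleeve reached its stop, and the gripper is now clear of everything.
- **Other objects:** the slim nozzle is still in the rack. The vase, crab, crayon box and blue look-alike appear unmoved in the scene image.

**One correction:** the first grip on the sleeve settled 3 mm too low, so I regripped higher before pulling. No check failed.

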